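# Set the day-colour wheel for the delivered tub

### The arm

A 6-joint arm with a two-finger parallel gripper is mounted at the origin on the work surface. World frame = base frame: x ahead of the robot, y to its left, z up, the work surface at z = 0. Lengths are in m, angles in rad, forces in N, time in s.
With the tool pointing down it reaches from about 0.25 to 0.775 m from the base axis. Payload 4 kg.
Tool frame: the origin (TCP) lies at the very end of the fingers, on their centre line; the grasp point (between the pads) lies 19 mm behind it; y points along the fingers, x is the direction in which the jaws open and shut, and the axes are right-handed (so a half turn about y gives the same grasp; the last joint's range is limited). The gripper opens to 85 mm and grips with 20 to 120 N. Pads are 22 mm wide; open, the fingers measure 114 mm over their backs; the gripper's body (76 mm by 85 mm) begins 54 mm behind the grasp point. The pads swing forward as they close: fully open they stand 13 mm farther back than shut.
Start: joints at [-1.224, 0.087, 1.371, -0, 1.684, -0.103], TCP at [0.239, -0.495, 0.231] pointing down, gripper open.
Joint ranges: [-3.1, 3.1], [-0.76, 2.03], [0.27, 2.55], [-1.08, 4.22], [0.17, 2.65], [-2.57, 2.57]. Speed limits (rad/s): [2.79, 2.79, 3.14, 3.14, 3.14, 3.14].

### API

Orientations are given as a unit quaternion [x, y, z, w].
In Python, from cell import monitor, read_camera, camera_info, workorder, boxes_of gives the robot as it stands.
- The arm moves only by the shell command python3 -m jog 'ROWS'. ROWS is JSON, a list of rows, each an object with "angular": the turn, a rotation vector about the tool's x, y, z in degrees, a list of three; "travel": the shift along the tool's x, y, z in cm, a list of three; "claw": the opening, from 0 (shut) to 1 (fully open). A call has 1 to 8 rows; each row shifts and turns the commanded pose from where the row before left it, along the tool's axes as they then stand; what a row does not reach is not made up. A row lasts 1/10 s, in which the tool goes at most 50 mm and 8.59 degrees, less where a joint would pass 70% of its speed; a pose out of reach is approached as far as the arm can. A call with a gripper value outside its range is refused whole. The fingers move at their own pace and stop on an object; the grip force is fixed at half the most. Time passes only in rows, so rows that do not move let the fingers close. It gives the time, the measured TCP pose, the force and the opening at its end, in the units of the state.
- monitor.read_state(): the state, without advancing time (a new reading comes with each control period).
- read_camera(name): name is "side" or "top"; returns the picture (400x640x3 uint8, red, green, blue); there is no depth.
- camera_info(name): a dict with "mtx" (3x3 intrinsics, pixels), "view" (4x4, takes a point from world to camera coordinates). Camera axes: x right, y up, looking along -z (the intrinsics and any distortion apply to the point x, -y, -z); pixel columns grow to the right and rows downward; lengths in m; the calibration is good to about 2 mm. A picture is of the moment at which its call begins. camera_info takes no time and is no camera call.
- workorder.close_job(): hands the job in, once; it reports no verdict.
Trained networks look in the newest picture that a camera, given by its name, has taken for a name from the list of things; names that differ only in an ending like _2 or _b are one class to them, and where a whole thing is asked for, a point or a joint stands for the part that bears it (a point fixed in the world has none). Each returns a list of dicts, best first, with "p" (0 to 1); they miss things now and then, are a little off and sometimes report something else, mostly with a low value. They report only what shows in the picture. A call takes as long as a camera call. They do not tell look-alikes from the thing itself.
- boxes_of(camera, query): "at" ([column, row] in pixels, amid what is visible of it).
The state is a dict: "t": time; "qpos": joint angles; "joint_velocities": joint speeds; "effort": joint torques, N m; "tcp_pos": TCP position; "tool_rot": TCP orientation; "ft_force": force on the tool from outside, world axes, zero at the start; "moment": the same for the moment, N m; "opening": finger opening in m.
Only numpy, scipy, OpenCV 4.12 (cv2) and the standard library are available. Lean on these libraries where they do the work, as an engineer would, in place of code of your own. Each camera call takes 0.05 s, during which the arm holds its last target. There are 200 camera calls.

### The job

Look at which tub stands in the red taped square, and with a fingertip flick the day-colour wheel forward, click by click, until the colour of that tub's lid sits on top between the red index marks. Do not run past that colour, do not pick up or shift any tub, and leave the wheel resting in its click.

Things in the scene. Friction and masses are not known exactly. Their poses are not given: they have to be found in the camera images.
- station: day-colour station bolted to the bench, place and yaw vary: 150 (x) x 96 (y) mm foot, two white cheek plates along x (130 mm long, 22 to 32 mm either side of the middle, tops 86 mm high) with the thumbwheel between. Origin: centre of its underside; x is forward (black arrows on the cheeks; the wheel's top moves to +x), y along the axle, z up. Red index marks at x = 0
- axle (a point): wheel centre, 65 mm above the station's origin, same axes. Wheel 36 mm wide, 83 mm across the rim, with 7 grey radial finger ribs, 6 mm thick, tips 58 mm from the axle, one at each border of two colours. At rest one colour is centred on top, with ribs 25.7 degrees before and behind the top. Rim and ribs stand clear above the cheeks
- daywheel (a joint): turn of the thumbwheel, rad, growing forward. Clicks 0.8976 rad apart: 0 has orange on top, 1 click white, 2 purple, 3 blue, 4 yellow, 5 green, 6 red. Starts at orange, white or purple. Stops about half a click before orange and after red. A click takes about 1.5 N at the rib; let go, the wheel is pulled into the nearest click and does not run on
- mark: square frame of red tape flat on the bench, 110 mm outside, 86 mm inside, about 155 mm from the station on its -y side; origin at its centre. Exactly one of the three tubs stands in it
- tub_blue: free-standing round white tub, 68 mm across its blue lid, 88 mm tall, 0.25 kg; origin at the centre of its underside; not to be moved
- tub_yellow: free-standing round white tub, 68 mm across its yellow lid, 88 mm tall, 0.25 kg; origin at the centre of its underside; not to be moved
- tub_green: free-standing round white tub, 68 mm across its green lid, 88 mm tall, 0.25 kg; origin at the centre of its underside; not to be moved
Not all that is in view belongs to the job. There is more than one size of the station; the one meant has the size given above.

How it is judged:
By the outcome, as a careful person would: the job done as asked, in the order asked, and still so for the second after the job is handed in, with the robot touching nothing.
It also fails if it takes over 58 s, if anything falls off the work surface, if the arm or the gripper's body presses on something with over 40 N, if the wrist force passes 120 N, or if a joint passes its speed limit or range.

## Working session

There is one attempt and no reset: what is moved stays moved. The work goes in short steps, Python scripts to look and compute and a shell command to move; the robot and the scene stay as the last step left them, time stands still between calls to the robot, and variables do not carry over. Pictures are saved under pics/ and viewed, about 8 in all and at most 12, crops included, and the job is handed in when it is done.

```bash
mkdir -p pics
python3 - <<'E'
from cell import *
import cv2
for c in("side","top"):
    im=read_camera(c); cv2.imwrite(f"pics/{c}0.png",im[:,:,::-1])
    i=camera_info(c); print(c,i)
    for q in("station","axle","mark","tub_blue","tub_yellow","tub_green"):
        print(q,[(b["at"],round(b["p"],2)) for b in boxes_of(c,q)][:4])
print(monitor.read_state())
E
```

```text
side {'mtx': array([[409.73532278,   0.        , 326.75335552],
       [  0.        , 409.73532278, 195.80709582],
       [  0.        ,   0.        ,   1.        ]]), 'view': array([[-0.83608035, -0.54843672,  0.01366762,  0.51778401],
       [ 0.42789316, -0.63631794,  0.64187765, -0.28340825],
       [-0.34333232,  0.54250957,  0.76668525, -0.80373458],
       [ 0.        ,  0.        ,  0.        ,  1.        ]])}
station [([354.8, 192.6], 0.77), ([320.0, 118.7], 0.65), ([392.0, 271.8], 0.59)]
axle [([355.9, 193.4], 0.94), ([321.1, 116.5], 0.68), ([391.5, 271.3], 0.58)]
mark [([400.7, 186.6], 0.55)]
tub_blue [([405.2, 156.9], 0.84)]
tub_yellow []
tub_green [([292.4, 200.8], 0.92), ([360.5, 181.1], 0.31)]
top {'mtx': array([[417.9904903 ,   0.        , 322.25718818],
       [  0.        , 417.9904903 , 196.96754477],
       [  0.        ,   0.        ,   1.        ]]), 'view': array([[-0.01446044, -0.99985958, -0.00846841,  0.06523483],
       [ 0.99817636, -0.01493148,  0.05848929, -0.57998166],
       [-0.05860752, -0.00760719,  0.99825212, -0.91196192],
       [ 0.        ,  0.
[... 313 characters left out ...]
.6, 151.3], 0.71)]
{'t': 0.7, 'qpos': array([-1.22406021e+00,  8.71634045e-02,  1.37069336e+00,  2.24960961e-06,
        1.68360178e+00, -1.03092980e-01]), 'joint_velocities': array([-1.09648036e-03, -2.42462022e-04, -3.32348954e-05, -1.58843196e-04,
       -1.76533324e-03,  3.90046997e-04]), 'effort': array([ 9.07906360e-04, -3.51581597e+01, -3.13380504e+01,  3.98468194e-05,
       -3.12940053e-06,  2.23706570e-05]), 'tcp_pos': array([ 0.23915155, -0.49530111,  0.23136427]), 'tool_rot': array([ 0.59894675, -0.37585713,  0.37593281, -0.59888958]), 'ft_force': array([0.1696973 , 0.99319885, 0.611396  ]), 'moment': array([-0.00250108,  0.01068814, -0.03653469]), 'opening': 0.08555102803618683}
```

View pics/side0.png

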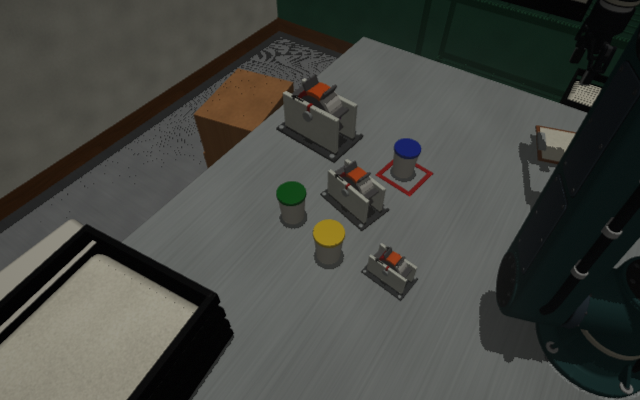

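View pics/top0.png

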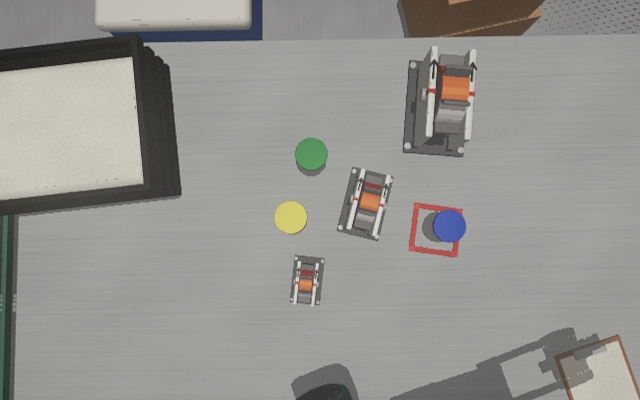

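The blue tub (side 405,157; top 447,225) stands in the red square. The middle station (top about 365,203) looks the right size and shows orange on top. I'll zoom in to check its size, yaw and direction.

```bash
python3 - <<'E'
import cv2,numpy as np
t=cv2.imread("pics/top0.png")[160:250,330:405];s=cv2.imread("pics/side0.png")[150:230,312:396]
a=cv2.resize(t,(400,480),interpolation=3);b=cv2.resize(s,(400,480),interpolation=3)
cv2.imwrite("pics/c1.png",np.hstack([a,b]))
E
cat > h.py <<'E'
import numpy as np
from cell import camera_info
def ray(cam,px,z):
    i=camera_info(cam);V=i["view"];d=np.linalg.inv(i["mtx"])@[*px,1];d=V[:3,:3].T@(d*[1,-1,-1]);c=-V[:3,:3].T@V[:3,3]
    return c+d*(z-c[2])/d[2]
def proj(cam,P):
    i=camera_info(cam);p=i["view"][:3,:3]@P+i["view"][:3,3];q=i["mtx"]@(p*[1,-1,-1]);return q[:2]/q[2]
E
python3 - <<'E'
from h import *
for p in [(354.5,169),(393,179),(378.5,240),(339.5,229)]: print(ray("top",p,0.006).round(4))
print(ray("top",(447,225),.088),ray("top",(436,230),0))
E
```

```text
[ 0.6437 -0.0169  0.006 ]
[ 0.6197 -0.1031  0.006 ]
[ 0.4834 -0.0675  0.006 ]
[0.5091 0.0192 0.006 ]
[ 0.51563073 -0.19750925  0.088     ] [ 0.50366257 -0.19786047  0.        ]
```

View pics/c1.png

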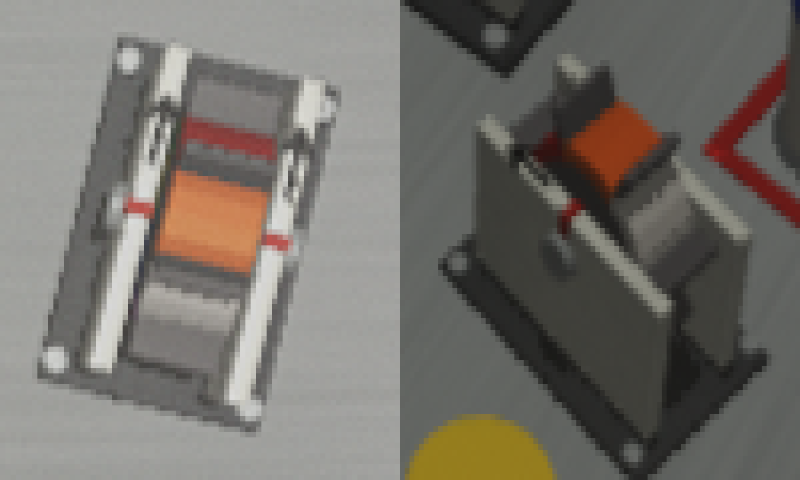

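The zoom shows the arrows pointing up in the image (world +x). The red sector is ahead of orange and white is behind it, so orange is at 0 and blue is 3 clicks on. The foot corners are at crop (122,38), (338,95), (255,432) and (38,375). Next I'll work out the pose and the approach.

```bash
cat >> h.py <<'E'
from scipy.spatial.transform import Rotation as R
from cell import monitor
def goal(S,yaw,x,z,sgn):
    # target TCP at station (x,0), height z; tool y down, tool z along sgn*station x ; prints delta in tool axes
    s=monitor.read_state();c,n=np.cos(yaw),np.sin(yaw);ex=np.array([c,n,0])
    tz=sgn*ex;ty=np.array([0,0,-1.]);tx=np.cross(ty,tz);G=R.from_matrix(np.c_[tx,ty,tz]);T=R.from_quat(s["tool_rot"])
    P=np.array([S[0],S[1],0])+ex*x+[0,0,z];d=P-s["tcp_pos"]
    print("tcp",s["tcp_pos"].round(4),"rotvec tool deg",(T.inv()*G).as_rotvec(degrees=True).round(2),"cm in cur tool",(T.inv().apply(d)*100).round(2),"cm in goal tool",(G.inv().apply(d)*100).round(2),"F",s["ft_force"].round(1),"t",round(s["t"],2),"q6",s["qpos"][5].round(2))
E
python3 - <<'E'
from h import *
f=lambda u,v:(330+u/5.3333,160+v/5.3333)
C=np.array([ray("top",f(*p),0.005) for p in[(122,38),(338,95),(255,432),(38,375)]])
print(C.round(4),C.mean(0),[np.linalg.norm(C[i]-C[i-1]).round(4) for i in range(4)])
a=C[0]-C[3]+C[1]-C[2];b=C[0]-C[1]+C[3]-C[2];print(np.arctan2(a[1],a[0]),np.arctan2(-b[0],b[1]))
M=[ray("top",f(*p),.086) for p in[(138,207),(277,242)]];print(M,np.mean(M,0),np.linalg.norm(M[0]-M[1]))
S=(C.mean(0)[:2]+np.mean(M,0)[:2])/2;y=(np.arctan2(a[1],a[0])+np.arctan2(-b[0],b[1]))/2
print(S,y)
for k in(1,-1):goal(S,y,-.045,.16,k)
print("side check",[proj("side",np.array([S[0]-np.sin(y)*.027*k,S[1]+np.cos(y)*.027*k,.086])) for k in(1,-1)])
E
```

```text
[[ 0.6481 -0.0134  0.005 ]
 [ 0.6225 -0.1042  0.005 ]
 [ 0.4811 -0.066   0.005 ]
 [ 0.5062  0.0246  0.005 ]] [ 0.56448964 -0.03976292  0.005     ] [np.float64(0.1469), np.float64(0.0944), np.float64(0.1464), np.float64(0.094)]
-0.26266128060331395 -0.2730194281192245
[array([ 0.57200775, -0.01289734,  0.086     ]), array([ 0.55771713, -0.06611494,  0.086     ])] [ 0.56486244 -0.03950614  0.086     ] 0.055102950339345966
[ 0.56467604 -0.03963453] -0.26784035436126924
tcp [ 0.2392 -0.4953  0.2314] rotvec tool deg [-0.000e+00  4.112e+01  1.000e-02] cm in cur tool [-29.84   7.13  45.74] cm in goal tool [-52.56   7.14  14.83] F [0.2 1.  0.6] t 0.7 q6 -0.1
tcp [ 0.2392 -0.4953  0.2314] rotvec tool deg [ 1.0000e-02 -1.3888e+02  0.0000e+00] cm in cur tool [-29.84   7.13  45.74] cm in goal tool [ 52.56   7.14 -14.83] F [0.2 1.  0.6] t 0.7 q6 -0.1
side check [array([347.78533045, 184.87332276]), array([364.47880694, 173.66303073])]
```

The pose is consistent: the foot measures 147x94 mm and the red marks match in the side view. Next I turn the tool, close the claw and move across at height.

```bash
python3 -m jog '[{"angular":[0,8.22,0],"travel":[0,0,0],"claw":0},{"angular":[0,8.22,0],"travel":[0,0,0],"claw":0},{"angular":[0,8.22,0],"travel":[0,0,0],"claw":0},{"angular":[0,8.22,0],"travel":[0,0,0],"claw":0},{"angular":[0,8.22,0],"travel":[0,0,0],"claw":0}]' 
python3 -m jog '[{"angular":[0,0,0],"travel":[-4.2,0,1.2],"claw":0},{"angular":[0,0,0],"travel":[-4.2,0,1.2],"claw":0},{"angular":[0,0,0],"travel":[-4.2,0,1.2],"claw":0},{"angular":[0,0,0],"travel":[-4.2,0,1.2],"claw":0},{"angular":[0,0,0],"travel":[-4.2,0,1.2],"claw":0},{"angular":[0,0,0],"travel":[-4.2,0,1.2],"claw":0}]'
python3 -c "
from h import *
goal((.5647,-.0396),-.268,-.046,.16,1)"
```

```text
t: 1.2
tcp_pos: [0.2391, -0.4953, 0.2314]
tool_rot: [0.427, -0.563, 0.564, -0.427]
ft_force: [0.1, 0.3, 0.0]
opening: 0.0123
t: 1.8
tcp_pos: [0.3758, -0.2698, 0.2316]
tool_rot: [0.429, -0.562, 0.563, -0.429]
ft_force: [0.5, -0.3, 0.5]
opening: 0.0002
tcp [ 0.3758 -0.2698  0.2316] rotvec tool deg [-0.05  0.    0.02] cm in cur tool [-27.2    7.16   7.51] cm in goal tool [-27.2    7.16   7.52] F [ 0.5 -0.3  0.5] t 1.8 q6 1.09
```

```bash
python3 -m jog '[{"angular":[0,0,0],"travel":[-4,0,1.1],"claw":0},{"angular":[0,0,0],"travel":[-4,0,1.1],"claw":0},{"angular":[0,0,0],"travel":[-4,0,1.1],"claw":0},{"angular":[0,0,0],"travel":[-4,0,1.1],"claw":0},{"angular":[0,0,0],"travel":[-4,0,1.1],"claw":0},{"angular":[0,0,0],"travel":[-4,0,1.1],"claw":0},{"angular":[0,0,0],"travel":[-3.2,0,0.9],"claw":0},{"angular":[0,0,0],"travel":[0,0,0],"claw":0}]'
python3 -c "
from h import *
goal((.5647,-.0396),-.268,-.046,.16,1)"
```

```text
t: 2.6
tcp_pos: [0.5207, -0.0254, 0.2309]
tool_rot: [-0.43, 0.561, -0.561, 0.431]
ft_force: [-0.3, 0.1, 0.2]
opening: -0.0001
tcp [ 0.5207 -0.0254  0.2309] rotvec tool deg [ 0.01  0.34 -0.08] cm in cur tool [0.21 7.09 0.02] cm in goal tool [0.2  7.09 0.02] F [-0.3  0.1  0.2] t 2.6 q6 1.67
```

```bash
python3 -m jog '[{"angular":[0,0,0],"travel":[0.2,4,0],"claw":0},{"angular":[0,0,0],"travel":[0,4,0],"claw":0},{"angular":[0,0,0],"travel":[0,2,0],"claw":0},{"angular":[0,0,0],"travel":[0,0.6,0],"claw":0},{"angular":[0,0,0],"travel":[0,0,0],"claw":0}]'
python3 - <<'E'
from h import *
from cell import *
import cv2
goal((.5647,-.0396),-.268,-.046,.125,1)
im=lambda c,a:cv2.resize(read_camera(c)[a[0]:a[0]+100,a[1]:a[1]+100,::-1],(400,400),interpolation=3)
cv2.imwrite("pics/d1.png",np.hstack([im("side",(120,300)),im("top",(150,320))]))
E
```

```text
t: 3.1
tcp_pos: [0.5183, -0.0313, 0.1248]
tool_rot: [-0.429, 0.563, -0.562, 0.428]
ft_force: [0.6, -0.2, 0.7]
opening: 0.0
tcp [ 0.5183 -0.0313  0.1248] rotvec tool deg [ 0.08 -0.02  0.03] cm in cur tool [-0.43 -0.02  0.09] cm in goal tool [-0.43 -0.02  0.09] F [ 0.6 -0.2  0.7] t 3.1 q6 1.67
```

View pics/d1.png

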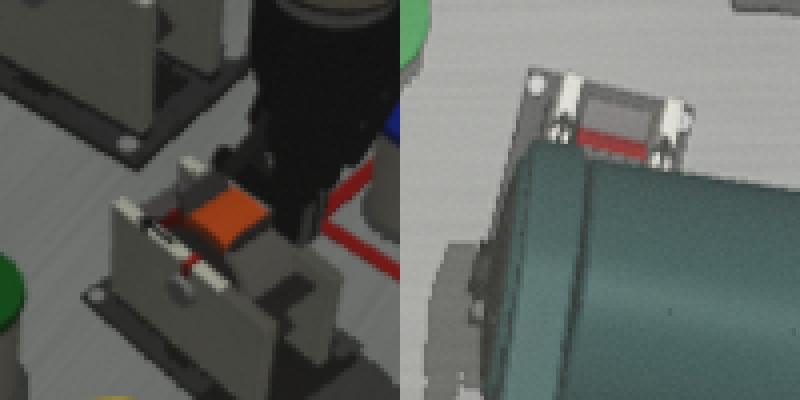

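The side view shows the closed fingertip near crop (305,240), i.e. pixel (376,180), with the wheel still on orange. I'll compare that with the projected TCP.

```bash
python3 -c "
from h import *
s=monitor.read_state();print(proj('side',s['tcp_pos']),proj('side',np.array([.5647,-.0396,.1065])))
for dx in(-.011,.011):
  for dy in(-.014,.014):
    c,n=np.cos(-.268),np.sin(-.268);print(dx,dy,proj('side',s['tcp_pos']+[c*dx-n*dy,n*dx+c*dy,0]))"
```

```text
[373.13225961 177.35301598] [356.83431253 173.1747695 ]
-0.011 -0.014 [381.15865747 177.09221517]
-0.011 0.014 [372.23203093 183.28350145]
0.011 -0.014 [374.01025768 171.56898033]
0.011 0.014 [365.0910885  177.61429682]
```

```bash
python3 -m jog '[{"angular":[0,0,0],"travel":[-0.4,1,0.1],"claw":0},{"angular":[0,0,0],"travel":[0,0.5,0],"claw":0},{"angular":[0,0,0],"travel":[0,0,0],"claw":0},{"angular":[0,0,0],"travel":[0,0,1],"claw":0},{"angular":[0,0,0],"travel":[0,0,1],"claw":0}]'
python3 -m jog '[{"angular":[0,0,0],"travel":[0,0,1],"claw":0},{"angular":[0,0,0],"travel":[0,0,1],"claw":0},{"angular":[0,0,0],"travel":[0,0,1],"claw":0},{"angular":[0,0,0],"travel":[0,0,0],"claw":0},{"angular":[0,0,0],"travel":[0,0,0],"claw":0}]'
python3 - <<'E'
from h import *
from cell import *
import cv2
goal((.5647,-.0396),-.268,0.003,.110,1)
im=lambda c,a:cv2.resize(read_camera(c)[a[0]:a[0]+100,a[1]:a[1]+100,::-1],(600,600),interpolation=3)
cv2.imwrite("pics/d2.png",im("side",(120,300)))
E
```

```text
t: 3.7
tcp_pos: [0.5406, -0.0324, 0.1107]
tool_rot: [-0.429, 0.562, -0.562, 0.429]
ft_force: [-2.6, 1.8, 1.7]
opening: -0.0001
t: 4.2
tcp_pos: [0.5693, -0.0405, 0.11]
tool_rot: [-0.429, 0.562, -0.562, 0.429]
ft_force: [0.2, -0.0, 0.1]
opening: 0.0003
tcp [ 0.5693 -0.0405  0.11  ] rotvec tool deg [0.03 0.02 0.01] cm in cur tool [ 0.04  0.   -0.17] cm in goal tool [ 0.04  0.   -0.17] F [ 0.2 -0.   0.1] t 4.2 q6 1.67
```

View pics/d2.png

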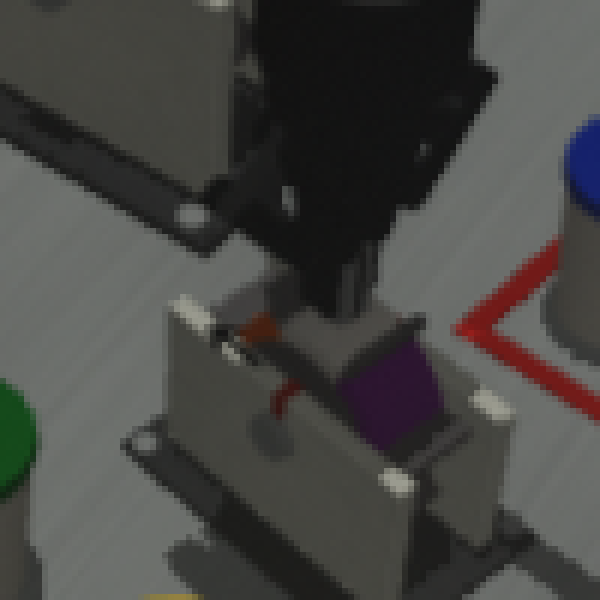

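One click was done cleanly: white is on top, purple behind, orange ahead and no contact force. Now I repeat: lift, go back, lower, stroke.

```bash
python3 -m jog '[{"angular":[0,0,0],"travel":[0,-2,0],"claw":0},{"angular":[0,0,0],"travel":[0,-2,0],"claw":0},{"angular":[0,0,0],"travel":[0,0,0],"claw":0},{"angular":[0,0,0],"travel":[0,0,-2.6],"claw":0},{"angular":[0,0,0],"travel":[0,0,-2.5],"claw":0},{"angular":[0,0,0],"travel":[0,0,0],"claw":0},{"angular":[0,0,0],"travel":[0,2,0],"claw":0},{"angular":[0,0,0],"travel":[0,2,0],"claw":0}]'
python3 -m jog '[{"angular":[0,0,0],"travel":[0,0,0],"claw":0},{"angular":[0,0,0],"travel":[0,0,1],"claw":0},{"angular":[0,0,0],"travel":[0,0,1],"claw":0},{"angular":[0,0,0],"travel":[0,0,1],"claw":0},{"angular":[0,0,0],"travel":[0,0,1],"claw":0},{"angular":[0,0,0],"travel":[0,0,1],"claw":0},{"angular":[0,0,0],"travel":[0,0,0],"claw":0},{"angular":[0,0,0],"travel":[0,0,0],"claw":0}]'
python3 - <<'E'
from h import *
from cell import *
import cv2
goal((.5647,-.0396),-.268,0.003,.110,1)
im=lambda c,a:cv2.resize(read_camera(c)[a[0]:a[0]+100,a[1]:a[1]+100,::-1],(600,600),interpolation=3)
cv2.imwrite("pics/d3.png",im("side",(120,300)))
E
```

```text
t: 5.05
tcp_pos: [0.5205, -0.027, 0.1101]
tool_rot: [0.428, -0.562, 0.563, -0.429]
ft_force: [-0.6, 0.5, -0.1]
opening: -0.0001
t: 5.85
tcp_pos: [0.5684, -0.0402, 0.1101]
tool_rot: [-0.429, 0.562, -0.562, 0.429]
ft_force: [0.3, -0.1, 0.1]
opening: -0.0001
tcp [ 0.5684 -0.0402  0.1101] rotvec tool deg [0.02 0.02 0.01] cm in cur tool [ 0.04  0.01 -0.07] cm in goal tool [ 0.04  0.01 -0.07] F [ 0.3 -0.1  0.1] t 5.85 q6 1.67
```

View pics/d3.png

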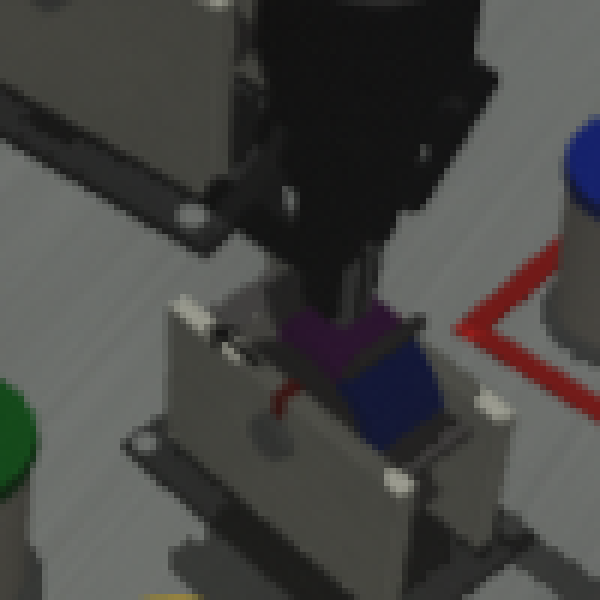

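Purple is now on top with blue next behind it. One more stroke, then retreat upward.

```bash
python3 -m jog '[{"angular":[0,0,0],"travel":[0,-2,0],"claw":0},{"angular":[0,0,0],"travel":[0,-2,0],"claw":0},{"angular":[0,0,0],"travel":[0,0,0],"claw":0},{"angular":[0,0,0],"travel":[0,0,-2.5],"claw":0},{"angular":[0,0,0],"travel":[0,0,-2.5],"claw":0},{"angular":[0,0,0],"travel":[0,0,0],"claw":0},{"angular":[0,0,0],"travel":[0,2,0],"claw":0},{"angular":[0,0,0],"travel":[0,2,0],"claw":0}]'
python3 -m jog '[{"angular":[0,0,0],"travel":[0,0,0],"claw":0},{"angular":[0,0,0],"travel":[0,0,1],"claw":0},{"angular":[0,0,0],"travel":[0,0,1],"claw":0},{"angular":[0,0,0],"travel":[0,0,1],"claw":0},{"angular":[0,0,0],"travel":[0,0,1],"claw":0},{"angular":[0,0,0],"travel":[0,0,1],"claw":0},{"angular":[0,0,0],"travel":[0,0,0],"claw":0},{"angular":[0,0,0],"travel":[0,0,0],"claw":0}]'
python3 -m jog '[{"angular":[0,0,0],"travel":[0,-2,0],"claw":0},{"angular":[0,0,0],"travel":[0,-3,0],"claw":0},{"angular":[0,0,0],"travel":[0,-4,0],"claw":0},{"angular":[0,0,0],"travel":[4,0,-4],"claw":0},{"angular":[0,0,0],"travel":[4,0,-4],"claw":0},{"angular":[0,0,0],"travel":[4,0,-4],"claw":0},{"angular":[0,0,0],"travel":[4,0,-4],"claw":0},{"angular":[0,0,0],"travel":[0,0,0],"claw":0}]'
python3 - <<'E'
from h import *
from cell import *
import cv2
goal((.5647,-.0396),-.268,0.003,.110,1)
im=lambda c,a:cv2.resize(read_camera(c)[a[0]:a[0]+130,a[1]:a[1]+130,::-1],(400,400),interpolation=3)
cv2.imwrite("pics/d4.png",np.hstack([im("side",(120,300)),im("top",(140,335))]))
E
```

```text
t: 6.7
tcp_pos: [0.5204, -0.027, 0.1101]
tool_rot: [0.428, -0.562, 0.563, -0.429]
ft_force: [0.6, -1.4, -0.6]
opening: -0.0
t: 7.5
tcp_pos: [0.5684, -0.0402, 0.1101]
tool_rot: [-0.429, 0.562, -0.562, 0.429]
ft_force: [-0.9, 0.0, 0.3]
opening: 0.0
t: 8.3
tcp_pos: [0.3901, -0.1408, 0.2002]
tool_rot: [0.428, -0.563, 0.564, -0.426]
ft_force: [1.6, 0.6, 0.2]
opening: -0.0001
tcp [ 0.3901 -0.1408  0.2002] rotvec tool deg [ 0.06 -0.31  0.11] cm in cur tool [-14.48   8.98  14.39] cm in goal tool [-14.38   9.02  14.45] F [1.6 0.6 0.2] t 8.3 q6 1.36
```

View pics/d4.png

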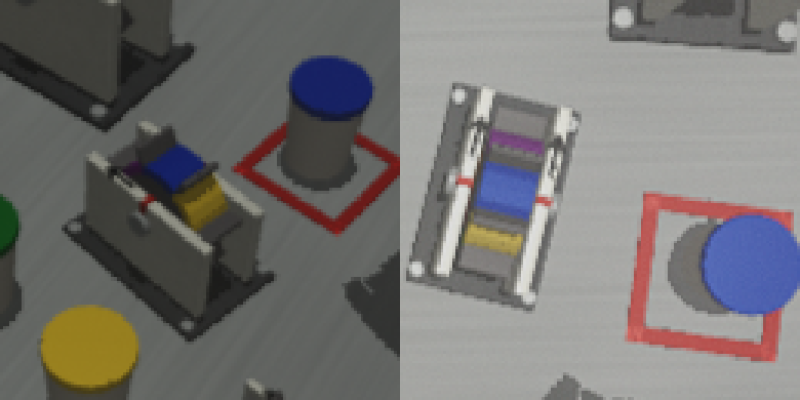

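Blue is centred between the red marks, with yellow behind and purple ahead. The blue tub still stands in the square and the arm is clear of everything.

```bash
python3 -m jog '[{"angular":[0,0,0],"travel":[0,0,0],"claw":0},{"angular":[0,0,0],"travel":[0,0,0],"claw":0},{"angular":[0,0,0],"travel":[0,0,0],"claw":0}]'; python3 -c "
from cell import workorder
print(workorder.close_job())"
```

```text
t: 8.7
tcp_pos: [0.3952, -0.1385, 0.2002]
tool_rot: [-0.429, 0.562, -0.562, 0.429]
ft_force: [0.4, -0.1, 0.2]
opening: 0.0001
the job is handed in; nothing more can be done
None
```

The blue-lidded tub stood in the red square, so I flicked the mid-size station's wheel (measured foot about 147 x 94 mm) forward three clicks with the closed fingertip. It went orange, white, purple, blue, and each colour was confirmed in a picture.

After I backed the arm off, both cameras showed blue centred between the red marks, with purple ahead and yellow behind. The blue tub was still in its square, and the arm was never brought down near any tub. The force reading was near zero (0.4 N at the last one), the arm was clear of everything, and the job was handed in at about 8.7 s. None of the checks failed or disagreed.

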